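Set up a gel casting station: seal the tray with the sliding gate and lock its cam

TASK

Get the casting station ready for pouring a gel. Lay the long clear gel tray flat in the station's channel, slide the gate up until the tray is held snugly between the two rubber seals, pressing firmly but not forcing it, then flip the gate's cam lever all the way back so the gate stays clamped with the seals still squeezed. Leave the short tray, the comb and everything else where they are.

Things in the scene. Friction and masses are not known exactly. Their poses are not given: they have to be found in the camera images.
- tray: The long gel tray, the one to use: clear greyish plastic, open at both ends, 100 mm long (own x), 60 mm wide (own y), 30 mm high, floor and side walls 3 mm thick, about 80 g. Origin: centre of its underside; z up. Same end for end. Grip it across its 60 mm width.
- tray_short: The other gel tray, not needed: only 70 mm long (own x), otherwise the same (60 mm wide, 30 mm high). Origin: centre of its underside. Both trays stand left of the station, one farther from the robot than the other, either way round.
- caster: Casting station, fixed to the bench: white base with two rails, 100 mm wide (own y), from -180 to +90 mm along own x, the slide direction. Origin on the bench top under the channel's centre line; z up. Fixed end block at its +x end (top z = 58 mm); the sliding gate comes from -x. A tall monitor stands right of it (world x over 0.58 m, y under 0.05 m): keep the arm clear.
- channel (a point): Point on the channel floor, z = 16 mm, straight above the station's origin, axes as the station's. The tray lies here lengthwise along x. The rails that bound the channel have inner faces at y = +-33 mm (3 mm of play each side of the tray), are 12 mm wide and rise 6 mm above this floor: fingers beside the tray must stay higher than that.
- end_nominal (a point): Middle place of the free face (looking to -x) of the rubber seal on the fixed end block, station x = +55 mm. The block is screwed on through slots, so the true face lies anywhere within 12 mm of this point along x and is not given: where the gate closes has to be felt. The seal yields up to 2 mm at 8 N per mm, then is solid.
- stop (a joint): Slide of the gate (sliding stop) along the station's +x, m: 0 = fully open, grows as it closes, limit 0.076, starts 0 to 0.018. The free face of its rubber seal is at station x = value - 0.099. It slides with about 5 N of dry drag and stays where it is left. The gate is 94 mm wide, top at z = 54 mm.
- gate_seal: Rubber pad on the front of the gate that meets the tray's end: 62 mm wide, 31 mm high, 6 mm thick. Origin 6 mm behind its free face, at z = 0. Yields up to 2 mm at 8 N per mm, then is solid; over 16 N on it bows the tray. When the gate is let go, the squeezed seals push it back until their force is down to the drag; pulling it back before the cam bites loosens them more.
- stop_back (a point): The place to push the gate: middle of the rear face (looking to station -x) of its rear cross bar. The face is flat, 94 mm wide, from z = 24 to 42 mm, this point at z = 33 mm. The seal's free face is 68 mm ahead of it.
- lever (a joint): Cam lever on the gate, rad. 0 = open, leaning 0.35 rad from upright towards the tray; grows as it swings up and back, away from the tray; 0.35 = upright; 1.80 = fully closed, pointing to station -x, 0.12 rad above level. Starts 0 to 0.3. Turns easily (0.05 N m) to about 0.8, then the cam bites and it stiffens to 0.25 N m; past dead centre at 1.6 it stays shut.
- lever_pivot (a point): Point on the lever's pivot line (which runs along station y), midway across the gate, 31 mm ahead of stop_back, z = 50 mm. Moves with the gate.
- lever_tip (a point): End of the cam lever on its middle line, 81 mm from the pivot, midway across the gate. The lever is a steel bar 14 mm wide (y) and 7 mm thick; its last 30 mm are a black grip 24 mm wide and 10 mm thick.
- comb: Gel comb lying flat, white, about 74 x 34 x 5 mm; bystander. Origin: on its underside near the middle.
- dropper_2: White dropper bottle with a nozzle, 31 mm across, 88 mm high, standing; bystander. Origin: centre of its underside.
- marker_blue: Marker pen lying on the bench, 138 mm long, 16 mm thick; bystander. Origin: under its middle.
Not all that is in view belongs to the job. What is shaped like the tray but turquoise is not meant.

How it is judged:
By the outcome, as a careful person would: the job done as asked, in the order asked, and still so for the second after the job is handed in, with the robot touching nothing.
It also fails if it takes over 64 s, if anything falls off the work surface, if the arm or the gripper's body presses on something with over 40 N, if the wrist force passes 120 N, or if a joint passes its speed limit or range.

ROBOT

A 6-joint arm with a two-finger parallel gripper is mounted at the origin on a cart in front of the work surface, level with it; the furniture and walls round the work are solid. World frame = base frame: x ahead of the robot, y to its left, z up, the work surface at z = 0. Lengths are in m, angles in rad, forces in N, time in s.
With the tool pointing down it reaches from about 0.375 to 0.825 m from the base axis. Payload 5.5 kg.
Tool frame: the origin (TCP) lies on the centre line of the jaws, within the pads' length; the fingertips stand 25 mm ahead of it and the grasp point (between the pads) lies 6 mm ahead of it; z points along the fingers, y is the line along which they close (so a half turn about z gives the same grasp; the last joint's range is limited). The gripper opens to 85 mm and grips with 20 to 120 N. Pads are 22 mm wide; open, the fingers measure 114 mm over their backs; the gripper's body (76 mm by 85 mm) begins 54 mm behind the grasp point. The pads swing forward as they close: fully open they stand 13 mm farther back than shut.
Start: joints at [1.11, 0.314, -0.047, 1.21, 0, 1.571], TCP at [0.267, 0.537, 0.256] pointing down, gripper open.
Joint ranges: [-2.67, 2.67], [-0.69, 1.73], [-1.03, 1.25], [-2.08, 2.16], [-1.42, 1.45], [-3.14, 3.14]. Speed limits (rad/s): [2.39, 2.39, 3.01, 3.14, 3.14, 3.14].

INTERFACE

Orientations are given as a rotation vector (axis times angle).
In Python, from bench import arm gives the robot as it stands.
- The arm moves only by the tool servo_tool, never from a script. Its arguments are lists of equal length, an entry for each row: "dp": the shift along the tool's x, y, z in m, a list of three; "twist": the turn, a rotation vector about the tool's x, y, z in rad, a list of three; "claw": the gripper's target within -1 to 1 (fully open at 1, half-way at 0, shut at -1). A call has 1 to 10 rows; each row shifts and turns the commanded pose from where the row before left it, along the tool's axes as they then stand; what a row does not reach is not made up. A row lasts 1/8 s, in which the tool goes at most 62.5 mm and 10.7 degrees, less where a joint would pass 70% of its speed; a pose out of reach is approached as far as the arm can. A call with a gripper value outside its range is refused whole. The fingers move at their own pace and stop on an object; "grip_force" is the grip in N (left out, the last holds). Time passes only in rows, so rows that do not move let the fingers close. It gives the time, the measured TCP pose, the force, the opening and the grip force at its end, in the units of the state.
- arm.observe(): the state, without advancing time (a new reading comes with each control period).
- arm.camera(name): name is "side" or "top" or "wrist"; returns a dict with "pixels" (384x512x3 uint8, red, green, blue), "range_z" (384x512 float32, m along the optical axis (not along the pixel's ray), 0 where there is no reading), "fov_y" (degrees; the focal length in pixels is half the picture's height over the tangent of half this angle, whatever the lens; pixels are square), "cx", "cy" (the principal point, pixels), "k1" (the pictures are not rectified: a ray, as slopes to the right and down, at radius r is drawn at 1 + k1 r^2 times it, then the intrinsics apply), "rvec" (rotation vector, rad) and "tvec" (3), from world to camera coordinates, as OpenCV has them; the wrist camera has in their place "mount" (4x4, takes a point from camera to tool coordinates, whose origin is the TCP and whose axes are the flange's). Camera axes: x right, y down, z forward; pixel columns grow to the right and rows downward; lengths in m; the calibration is good to about 2 mm. A picture is of the moment at which its call begins: read the wrist's pose just before it.
- arm.close_job(): hands the job in; it is judged then, once.
The state is a dict: "t": time; "joint_pos": joint angles; "qvel": joint speeds; "tau": joint torques, N m; "tcp_pos": TCP position; "tcp_rot": TCP orientation; "wrist_force": force on the tool from outside, world axes, zero at the start; "ft_torque": the same for the moment, N m; "opening": finger opening in m; "grasp_force": force on a finger pad.
Only numpy, scipy, OpenCV 4.12 (cv2) and the standard library are available. Lean on these libraries where they do the work, as an engineer would, in place of code of your own. Each camera call takes 0.05 s, during which the arm holds its last target. There are 200 camera calls.

## Working session

There is one attempt and no reset: what is moved stays moved. The work goes in short steps, Python scripts to look and compute and a tool call to move; the robot and the scene stay as the last step left them, time stands still between calls to the robot, and variables do not carry over. Pictures are saved under pics/ and viewed, at most 13 in all, crops included, and the job is handed in when it is done.

Besides the shell and the picture viewer there is one more tool, called as name(argument=value, ...) on one line, values as JSON. servo_tool: Moves the arm, as the interface text tells. Its arguments: {"type":"object","properties":{"dp":{"type":"array","items":{"type":"array","items":{"type":"number"}}},"twist":{"type":"array","items":{"type":"array","items":{"type":"number"}}},"claw":{"type":"array","items":{"type":"number"}},"grip_force":{"type":"number"}},"required":["dp","twist","claw"]}

```bash
mkdir -p pics
cat > h.py <<'E'
import numpy as np, cv2
from scipy.spatial.transform import Rotation as R
from bench import arm
def cam(n):
    s=arm.observe(); c=arm.camera(n)
    c['f']=192/np.tan(np.radians(c['fov_y'])/2)
    if 'mount' in c:
        T=np.eye(4);T[:3,:3]=R.from_rotvec(s['tcp_rot']).as_matrix();T[:3,3]=s['tcp_pos']
        W=T@np.array(c['mount'])
    else:
        Rm=R.from_rotvec(c['rvec']).as_matrix();W=np.eye(4);W[:3,:3]=Rm.T;W[:3,3]=-Rm.T@np.array(c['tvec'])
    c['W']=W; return c
def slopes(c,uv):
    uv=np.atleast_2d(np.array(uv,float))
    K=np.array([[c['f'],0,c['cx']],[0,c['f'],c['cy']],[0,0,1]])
    return cv2.undistortPoints(uv.reshape(-1,1,2),K,np.array([c['k1'],0,0,0.])).reshape(-1,2)
def plane(c,uv,z):
    s=slopes(c,uv); d=np.c_[s,np.ones(len(s))]@c['W'][:3,:3].T; o=c['W'][:3,3]
    return o+d*((z-o[2])/d[:,2])[:,None]
def cloud(c):
    v,u=np.mgrid[:384,:512]; s=slopes(c,np.c_[u.ravel(),v.ravel()])
    z=c['range_z'].ravel()[:,None]
    P=np.c_[s*z,z]@c['W'][:3,:3].T+c['W'][:3,3]; P[z[:,0]==0]=np.nan
    return P.reshape(384,512,3)
def save(n,im): cv2.imwrite('pics/'+n,cv2.cvtColor(im,cv2.COLOR_RGB2BGR))
E
python3 - <<'E'
from h import *
for n in ['top','side','wrist']:
    c=cam(n); save(n+'0.png',c['pixels']); print(n,c['W'].round(3).tolist(),c['fov_y'],c['k1'])
    np.savez('pics/'+n+'0.npz',P=cloud(c),im=c['pixels'])
print(arm.observe())
E
```

```text
top [[-0.028, -0.994, 0.108, 0.411], [-0.999, 0.029, 0.013, 0.402], [-0.016, -0.108, -0.994, 1.272], [0.0, 0.0, 0.0, 1.0]] 48.527955937008755 -0.04439922810140272
side [[-0.999, -0.009, 0.04, 0.526], [-0.036, 0.66, -0.75, 1.218], [-0.019, -0.751, -0.66, 0.807], [0.0, 0.0, 0.0, 1.0]] 47.08875468896093 -0.018770542704021488
wrist [[0.445, 0.854, 0.269, 0.197], [0.896, -0.424, -0.136, 0.571], [-0.002, 0.301, -0.953, 0.374], [0.0, 0.0, 0.0, 1.0]] 59.25725805098648 0.02983980382000547
{'t': 0.15, 'joint_pos': array([ 1.10998706e+00,  3.14057390e-01, -4.78605772e-02,  1.21018027e+00,
       -2.07649370e-06,  1.57082078e+00]), 'qvel': array([ 6.80151958e-04, -4.17006444e-03,  1.56670002e-03, -3.48375120e-06,
       -8.57285442e-04, -1.53848081e-03]), 'tau': array([ 6.08431546e-04, -5.40045190e+01,  3.40059936e+01,  1.32413779e-02,
        5.06740037e-05, -1.31566046e-05]), 'tcp_pos': array([0.26662255, 0.53704912, 0.25563141]), 'tcp_rot': array([-7.17419979e-01, -3.05827628e+00,  1.99155855e-03]), 'wrist_force': array([1.11012752, 1.22527526, 0.31706336]), 'ft_torque': array([-0.04604769,  0.02760609,  0.03570004]), 'grasp_force': 0.0, 'opening': 0.08514743289851988}
```

View pics/top0.png

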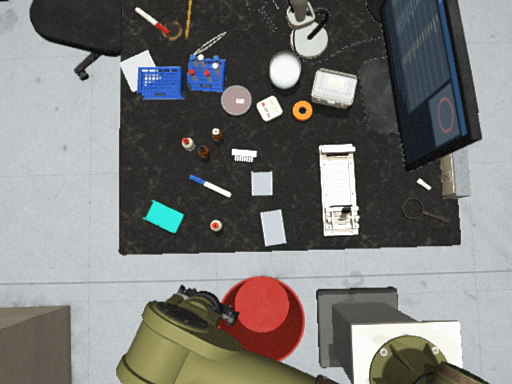

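View pics/side0.png

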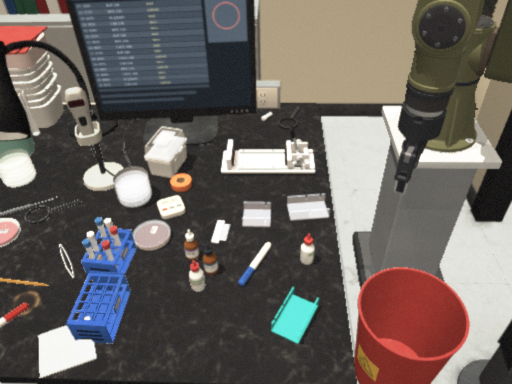

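The top view shows the station at about (338,190) px, with its gate at the robot end (343,215). The long tray is near (273,227), and the short tray beyond it at (262,183). The side view agrees.

Run:
```python
from h import *
c=cam('top'); im=c['pixels']; P=cloud(c)
hsv=cv2.cvtColor(im,cv2.COLOR_RGB2HSV)
def blob(u0,u1,v0,v1,z,thr=110):
    m=np.zeros((384,512),np.uint8); m[v0:v1,u0:u1]=(im[v0:v1,u0:u1].min(2)>thr)
    cs,_=cv2.findContours(m,cv2.RETR_EXTERNAL,cv2.CHAIN_APPROX_NONE); k=max(cs,key=cv2.contourArea)
    q=plane(c,k.reshape(-1,2),z)[:,:2]
    r=cv2.minAreaRect((q*1000).astype(np.float32)); print(np.round(r[0],1),np.round(r[1],1),round(r[2],2), cv2.boundingRect(k)); 
    print(' boxpts',cv2.boxPoints(r).round(0).tolist())
blob(255,292,203,250,.03); blob(245,280,165,200,.03); blob(312,366,138,242,.016)
for u,v in [(273,227),(262,183),(338,150),(338,190),(343,212)]: print(P[v,u].round(3))
c=cam('side'); im=c['pixels'];P=cloud(c)
for u,v in [(307,212),(257,217),(227,155),(255,160),(300,150)]: print(P[v,u].round(3))
```

```text
[437.2 379.7] [100.   62.4] 7.49 (260, 209, 27, 37)
 boxpts [[384.0, 404.0], [392.0, 342.0], [491.0, 355.0], [483.0, 417.0]]
[568.2 409.1] [61.9 71.1] 88.34 (251, 171, 22, 25)
 boxpts [[532.0, 379.0], [603.0, 377.0], [605.0, 439.0], [534.0, 441.0]]
[545.4 179.9] [270.8 109. ] 0.32 (319, 144, 41, 92)
 boxpts [[410.0, 234.0], [410.0, 125.0], [681.0, 126.0], [681.0, 235.0]]
[0.439 0.379 0.005]
[0.571 0.408 0.004]
[0.654 0.185 0.059]
[0.542 0.184 0.019]
[0.472 0.189 0.112]
[0.443 0.412 0.025]
[0.569 0.436 0.028]
[0.661 0.218 0.057]
[0.584 0.184 0.015]
[0.451 0.156 0.032]
```

View pics/wrist0.png

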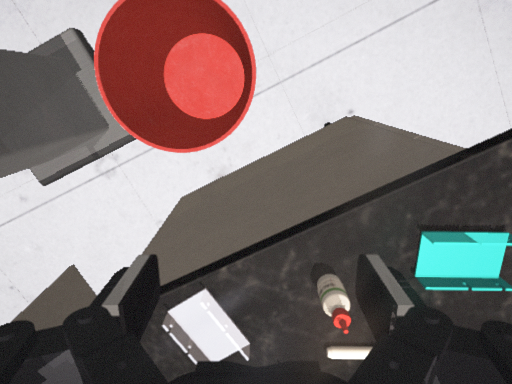

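The wrist view shows the long tray's near end at about (205,325), the dropper at (335,300) and the turquoise decoy at (465,258). The near tray measures 100 × 62 mm, which makes it the long one. I'll turn to match it and move over it.

servo_tool(dp=[[0,0,0],[0,0,0],[0,0,0],[0,0,0],[-0.03,-0.036,0.011],[-0.03,-0.036,0.011],[-0.03,-0.036,0.011],[-0.03,-0.036,0.011],[-0.028,-0.034,0.011],[0,0,0]], twist=[[0,0,-0.148],[0,0,-0.148],[0,0,-0.147],[0,0,-0.147],[0,0,0],[0,0,0],[0,0,0],[0,0,0],[0,0,0],[0,0,0]], claw=[1,1,1,1,1,1,1,1,1,1], grip_force=30)

```text
t: 1.5
tcp_pos: [0.4378, 0.3775, 0.2002]
tcp_rot: [0.196, -3.134, 0.002]
wrist_force: [-0.2, -0.7, 0.2]
opening: 0.0851
grasp_force: 0.0
```

Run:
```python
from h import *
c=cam('wrist'); save('w1.png',c['pixels']); s=arm.observe(); print(s['tcp_pos'],s['tcp_rot'],s['joint_pos'].round(2))
P=cloud(c); np.savez('pics/w1.npz',P=P)
x=P.reshape(-1,3)
m=(abs(x[:,0]-.437)<.09)&(abs(x[:,1]-.38)<.07)
for lo,hi in [(.024,.034)]:
    q=x[m&(x[:,2]>lo)&(x[:,2]<hi)][:,:2]; r=cv2.minAreaRect((q*1000).astype(np.float32)); print(len(q),r)
m=(x[:,0]>.38)&(x[:,0]<.7)&(abs(x[:,1]-.18)<.07)&(x[:,2]>.01); print(m.sum())
```

```text
[0.43697404 0.37886238 0.20078423] [ 1.98599835e-01 -3.13421634e+00  7.01693827e-04] [ 0.71  0.3  -0.19  1.08  0.    0.59]
839 ((438.22296142578125, 379.3102111816406), (99.69329833984375, 60.06810760498047), 7.067826271057129)
20122
```

View pics/w1.png

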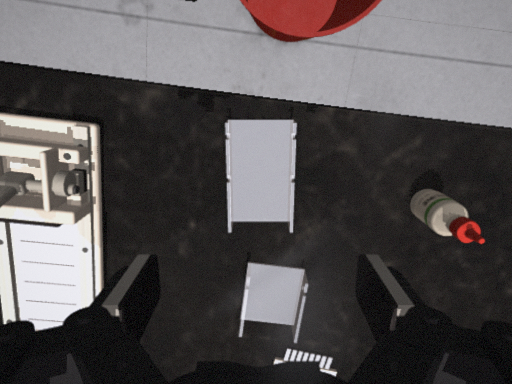

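The wrist view shows the long tray at (260,172) px, lying square to the tool. The short tray is at (275,295), the station at left and the comb at (305,360). The rim fit gives 99.7 × 60.1 mm at (0.438, 0.379), yaw 0.123. I'll descend and grip.

servo_tool(dp=[[-0.004,0,0.03],[-0.005,0,0.04],[0,0,0.04],[0,0,0.03],[0,0,0.025],[0,0,0],[0,0,0],[0,0,0],[0,0,0],[0,0,0]], twist=[[0,0,0],[0,0,0],[0,0,0],[0,0,0],[0,0,0],[0,0,0],[0,0,0],[0,0,0],[0,0,0],[0,0,0]], claw=[1,1,1,1,1,1,-0.2,-0.2,-0.2,-0.2], grip_force=25)

```text
t: 2.8
tcp_pos: [0.4462, 0.3822, 0.038]
tcp_rot: [-0.203, 3.133, 0.004]
wrist_force: [-1.5, 1.5, 7.2]
opening: 0.0592
grasp_force: 28.3
```

servo_tool(dp=[[0,0,-0.02],[0,0,-0.05],[0,0,-0.05],[0,0,-0.05],[-0.014,-0.033,0],[-0.014,-0.033,0],[-0.013,-0.033,0],[-0.013,-0.032,0],[0,0,0],[0,0,0]], twist=[[0,0,0],[0,0,0],[0,0,0],[0,0,0.12],[0,0,0],[0,0,0],[0,0,0],[0,0,0],[0,0,0],[0,0,0]], claw=[-0.2,-0.2,-0.2,-0.2,-0.2,-0.2,-0.2,-0.2,-0.2,-0.2])

```text
t: 4.05
tcp_pos: [0.5006, 0.2509, 0.2066]
tcp_rot: [-0.014, 3.141, 0.001]
wrist_force: [-0.4, -0.9, -0.2]
opening: 0.0596
grasp_force: 27.6
```

Run:
```python
from h import *
c=cam('wrist'); s=arm.observe(); save('w2.png',c['pixels']); print(s['tcp_pos'],R.from_rotvec(s['tcp_rot']).as_matrix().round(3).tolist(),s['opening'],s['wrist_force'])
P=cloud(c); np.savez('pics/w2.npz',P=P)
x=P.reshape(-1,3)
M=(x[:,0]>.38)&(x[:,0]<.72)&(abs(x[:,1]-.18)<.075)
for lo,hi in [(.010,.030),(.03,.056),(.053,.062),(.065,.15)]:
    q=x[M&(x[:,2]>lo)&(x[:,2]<hi)]; 
    if len(q)>10: r=cv2.minAreaRect((q[:,:2]*1000).astype(np.float32)); print(lo,len(q),np.percentile(q,[1,50,99],axis=0).round(4).tolist(),cv2.boxPoints(r).round(0).tolist())
```

```text
[0.50042678 0.2512162  0.20650295] [[-1.0, -0.01, 0.0], [-0.01, 1.0, 0.0], [-0.0, 0.0, -1.0]] 0.05917253057475534 [-0.27592581  0.87293039 -0.72262991]
0.01 7205 [[0.4118, 0.133, 0.0142], [0.4538, 0.1652, 0.0167], [0.6034, 0.2303, 0.0241]] [[411.0, 231.0], [412.0, 129.0], [681.0, 132.0], [680.0, 233.0]]
0.03 4105 [[0.4294, 0.1351, 0.0318], [0.4541, 0.1786, 0.0443], [0.6511, 0.2297, 0.0558]] [[429.0, 229.0], [430.0, 132.0], [662.0, 134.0], [661.0, 232.0]]
0.053 2954 [[0.4311, 0.1352, 0.0531], [0.4602, 0.178, 0.0581], [0.6623, 0.2294, 0.0615]] [[429.0, 229.0], [430.0, 132.0], [664.0, 134.0], [663.0, 231.0]]
0.065 1793 [[0.4613, 0.1704, 0.0671], [0.4741, 0.183, 0.1171], [0.4853, 0.1935, 0.1296]] [[460.0, 170.0], [486.0, 169.0], [486.0, 194.0], [460.0, 194.0]]
```

View pics/w2.png

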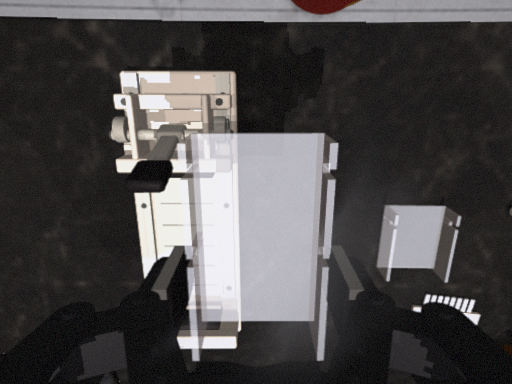

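The view shows the tray held square in the jaws. The station is at left, its gate bar at (170,165) px, the lever grip at (150,175) and the end block at (210,335). Station fit: origin about (0.591, 0.182), yaw about 0.010, gate value about 5 mm. I'll move over the channel and lower to just above the floor.

servo_tool(dp=[[-0.028,-0.023,0],[-0.029,-0.023,0],[-0.028,-0.024,0],[0,0,0.04],[0,0,0.04],[0,0,0.035],[0,0,0.02],[0,0,0.009],[0,0,0],[0,0,0]], twist=[[0,0,0],[0,0,0],[0,0,0],[0,0,0],[0,0,0],[0,0,0],[0,0,0],[0,0,0],[0,0,0],[0,0,0]], claw=[-0.2,-0.2,-0.2,-0.2,-0.2,-0.2,-0.2,-0.2,-0.2,-0.2])

```text
t: 5.35
tcp_pos: [0.587, 0.182, 0.0634]
tcp_rot: [-0.015, 3.14, 0.001]
wrist_force: [0.8, -0.1, -0.4]
opening: 0.0592
grasp_force: 27.6
```

Run:
```python
from h import *
c=cam('wrist'); s=arm.observe(); save('w3.png',c['pixels']); print(s['tcp_pos'],R.from_rotvec(s['tcp_rot']).as_matrix().round(3).tolist(),s['opening'],s['wrist_force'],s['ft_torque'])
```

```text
[0.58714155 0.18189971 0.06353099] [[-1.0, -0.009, 0.002], [-0.009, 1.0, 0.001], [-0.002, 0.001, -1.0]] 0.05907223328901736 [ 0.05136091  0.02718126 -0.45312427] [ 0.02575624 -0.02358577 -0.03168977]
```

View pics/w3.png

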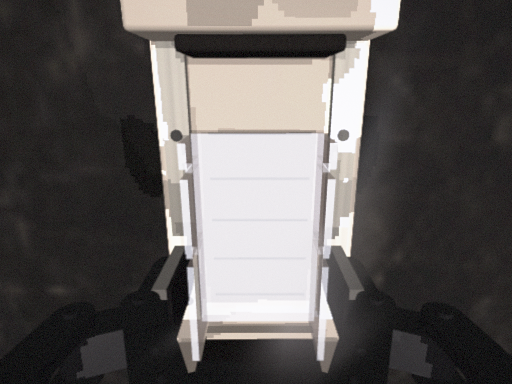

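The tray is centred between the rails: rail screws at columns 176 and 343, tray walls at 190 and 328. The gate seal sits clear at the top and the end block at (258,340). I'll lower onto the floor.

servo_tool(dp=[[0,0,0.005],[0,0,0.003],[0,0,0.002],[0,0,0],[0,0,0]], twist=[[0,0,0],[0,0,0],[0,0,0],[0,0,0],[0,0,0]], claw=[-0.2,-0.2,-0.2,-0.2,-0.2])

```text
t: 6.02
tcp_pos: [0.5863, 0.1814, 0.054]
tcp_rot: [-0.014, 3.141, 0.001]
wrist_force: [-4.3, -2.1, 12.8]
opening: 0.0595
grasp_force: 29.1
```

servo_tool(dp=[[0,0,0],[0,0,0],[0,0,0],[0,0,-0.02],[0,0,-0.04],[0,0,-0.05],[0,0,-0.05],[0.03,0,0],[0.03,0,0],[0,0,0]], twist=[[0,0,0],[0,0,0],[0,0,0],[0,0,0],[0,0,0],[0,0,0],[0,0,0],[0,0,0],[0,0,0],[0,0,0]], claw=[0.7,0.7,0.7,0.7,0.7,0.7,0.7,0.7,0.7,0.7])

```text
t: 7.28
tcp_pos: [0.5245, 0.1808, 0.2123]
tcp_rot: [0.016, -3.141, 0.0]
wrist_force: [0.2, 1.0, -1.0]
opening: 0.0725
grasp_force: 0.0
```

Run:
```python
from h import *
c=cam('wrist'); s=arm.observe(); save('w4.png',c['pixels']); print(s['tcp_pos'],s['opening'],s['wrist_force'])
x=cloud(c).reshape(-1,3)
M=(x[:,0]>.38)&(x[:,0]<.72)&(abs(x[:,1]-.18)<.075)
o=np.array([.591,.1817]);a=.0105
L=(x[:,:2]-o)@np.array([[np.cos(a),-np.sin(a)],[np.sin(a),np.cos(a)]])
def st(n,m):
    q=np.c_[L,x[:,2]][M&m]; print(n,len(q),np.percentile(q,[1,50,99],axis=0).round(4).tolist()) if len(q)>5 else print(n,len(q))
z=x[:,2]
st('tray rim',(abs(z-.046)<.004)&(abs(L[:,1])<.033)&(L[:,0]>-.075)&(L[:,0]<.04))
st('gate',(abs(z-.052)<.005)&(L[:,0]<-.08))
st('block',(abs(z-.058)<.004)&(L[:,0]>.04))
st('blockface',(abs(z-.035)<.015)&(L[:,0]>.042)&(abs(L[:,1])<.025))
st('lever',(z>.07))
st('levertip',(z>.11))
```

```text
[0.52584089 0.18091505 0.21244355] 0.07264491980854021 [ 0.08354937 -0.13292206  0.15342793]
tray rim 689 [[-0.0627, -0.0307, 0.0424], [-0.0183, 0.026, 0.0461], [0.0352, 0.0291, 0.0478]]
gate 2434 [[-0.1516, -0.0462, 0.0478], [-0.1106, -0.002, 0.054], [-0.0943, 0.0473, 0.0567]]
block 1398 [[0.059, -0.0454, 0.0542], [0.0645, 0.0005, 0.0581], [0.0724, 0.0473, 0.0597]]
blockface 1291 [[0.0485, -0.0246, 0.0206], [0.054, 0.0005, 0.0364], [0.0604, 0.0245, 0.0499]]
lever 32948 [[-0.1204, -0.066, 0.1058], [-0.0786, -0.0005, 0.2511], [-0.0593, 0.0642, 0.2731]]
levertip 32529 [[-0.1155, -0.0661, 0.1235], [-0.0786, -0.001, 0.2512], [-0.0593, 0.0643, 0.2731]]
```

View pics/w4.png

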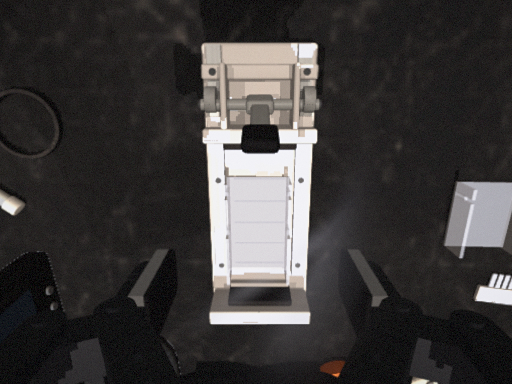

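The tray lies flat in the channel: rim at z = 46 mm, spanning station x from -63 to +35 mm. The lever grip is at (260,138) px and the end seal at about (260,296). Next I'll shut the fingers and go behind the gate, tilted so the body stays clear of the lever.

servo_tool(dp=[[0.04,0,0],[0.045,0,0],[0.045,0,0],[0,0,0],[0,0,0],[0,0,0]], twist=[[0,0,0],[0,0,0],[0,0,0],[0,-0.15,0],[0,-0.15,0],[0,0,0]], claw=[-1,-1,-1,-1,-1,-1])

```text
t: 8.07
tcp_pos: [0.3941, 0.1792, 0.2115]
tcp_rot: [-0.016, 2.843, 0.002]
wrist_force: [0.1, 0.6, 0.2]
opening: -0.0001
grasp_force: 0.0
```

Run:
```python
from h import *
s=arm.observe(); print(s['tcp_pos'],R.from_rotvec(s['tcp_rot']).as_matrix().round(3).tolist(),s['opening'],s['joint_pos'].round(2))
```

```text
[0.39409245 0.17923768 0.21148515] [[-0.956, -0.011, 0.294], [-0.011, 1.0, 0.003], [-0.294, -0.0, -0.956]] -0.00011957196643131705 [ 0.53 -0.19 -0.73  0.77 -0.15  0.5 ]
```

servo_tool(dp=[[0.012,0,0.039],[0.012,0,0.039],[0.012,0,0.039],[0.01,0,0.032],[0,0,0],[0,0,0]], twist=[[0,0,0],[0,0,0],[0,0,0],[0,0,0],[0,0,0],[0,0,0]], claw=[-1,-1,-1,-1,-1,-1])

```text
t: 8.82
tcp_pos: [0.3981, 0.1803, 0.0573]
tcp_rot: [-0.012, 2.842, 0.002]
wrist_force: [1.1, 0.1, -0.6]
opening: -0.0001
grasp_force: 0.0
```

Run:
```python
from h import *
s=arm.observe(); print(s['tcp_pos'],R.from_rotvec(s['tcp_rot']).as_matrix().round(3).tolist(),s['wrist_force'],s['joint_pos'].round(2))
c=cam('side'); save('s5.png',cv2.resize(c['pixels'][100:220,170:400],None,fx=3,fy=3))
```

```text
[0.39811846 0.1803323  0.05732315] [[-0.955, -0.009, 0.295], [-0.008, 1.0, 0.003], [-0.295, 0.0, -0.955]] [ 1.12160026  0.13457151 -0.6249168 ] [ 0.53  0.03 -0.96  0.32 -0.15  0.5 ]
```

View pics/s5.png

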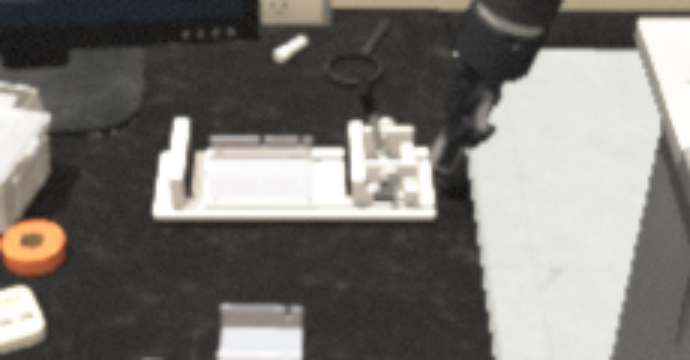

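The side view shows the fingers behind the gate's rear bar at about (445,160) in the crop, with the lever leaning to the tray and the tray seated. I'll push the gate forward.

servo_tool(dp=[[-0.0055,0,0.0027],[-0.0057,0,0.0018],[-0.0057,0,0.0018],[-0.0057,0,0.0018],[-0.0057,0,0.0018],[-0.0057,0,0.0018],[-0.0057,0,0.0018],[0,0,0]], twist=[[0,0,0],[0,0,0],[0,0,0],[0,0,0],[0,0,0],[0,0,0],[0,0,0],[0,0,0]], claw=[-1,-1,-1,-1,-1,-1,-1,-1])

```text
t: 9.88
tcp_pos: [0.4383, 0.1801, 0.0551]
tcp_rot: [-0.013, 2.842, 0.002]
wrist_force: [-1.5, 0.6, -0.4]
opening: -0.0
grasp_force: 0.6
```

servo_tool(dp=[[-0.0038,0,0.0012],[-0.0038,0,0.0012],[-0.0038,0,0.0012]], twist=[[0,0,0],[0,0,0],[0,0,0]], claw=[-1,-1,-1])

```text
t: 10.25
tcp_pos: [0.4494, 0.1802, 0.0548]
tcp_rot: [-0.014, 2.843, 0.002]
wrist_force: [-5.9, 0.7, 4.1]
opening: 0.0004
grasp_force: 2.9
```

servo_tool(dp=[[-0.0019,0,0.0006],[-0.0019,0,0.0006]], twist=[[0,0,0],[0,0,0]], claw=[-1,-1])

```text
t: 10.5
tcp_pos: [0.4534, 0.1802, 0.0548]
tcp_rot: [-0.014, 2.843, 0.002]
wrist_force: [-5.3, 1.5, 4.2]
opening: -0.0003
grasp_force: 2.8
```

servo_tool(dp=[[-0.001,0,0.0003],[-0.001,0,0.0003]], twist=[[0,0,0],[0,0,0]], claw=[-1,-1])

```text
t: 10.75
tcp_pos: [0.4554, 0.1802, 0.0548]
tcp_rot: [-0.014, 2.843, 0.002]
wrist_force: [-6.5, 1.1, 3.9]
opening: -0.0
grasp_force: 2.8
```

servo_tool(dp=[[-0.001,0,0.0003],[-0.001,0,0.0003]], twist=[[0,0,0],[0,0,0]], claw=[-1,-1])

```text
t: 11.0
tcp_pos: [0.4574, 0.1802, 0.0548]
tcp_rot: [-0.014, 2.843, 0.002]
wrist_force: [-5.3, 1.5, 4.2]
opening: 0.0001
grasp_force: 2.8
```

servo_tool(dp=[[-0.001,0,0.0003]], twist=[[0,0,0]], claw=[-1])

```text
t: 11.12
tcp_pos: [0.4585, 0.1802, 0.0548]
tcp_rot: [-0.014, 2.843, 0.002]
wrist_force: [-6.1, 1.1, 3.9]
opening: 0.0001
grasp_force: 2.8
```

servo_tool(dp=[[-0.001,0,0.0003]], twist=[[0,0,0]], claw=[-1])

```text
t: 11.25
tcp_pos: [0.4595, 0.1803, 0.0548]
tcp_rot: [-0.014, 2.843, 0.002]
wrist_force: [-5.3, 1.8, 4.2]
opening: 0.0002
grasp_force: 2.8
```

servo_tool(dp=[[-0.001,0,0.0003]], twist=[[0,0,0]], claw=[-1])

```text
t: 11.38
tcp_pos: [0.4605, 0.1803, 0.0548]
tcp_rot: [-0.014, 2.843, 0.002]
wrist_force: [-6.3, 0.9, 4.1]
opening: -0.0
grasp_force: 2.8
```

servo_tool(dp=[[-0.001,0,0.0003]], twist=[[0,0,0]], claw=[-1])

```text
t: 11.5
tcp_pos: [0.4614, 0.1803, 0.0548]
tcp_rot: [-0.014, 2.844, 0.003]
wrist_force: [-7.0, 1.2, 5.2]
opening: 0.0002
grasp_force: 3.6
```

servo_tool(dp=[[-0.001,0,0.0003]], twist=[[0,0,0]], claw=[-1])

```text
t: 11.62
tcp_pos: [0.4621, 0.1803, 0.0547]
tcp_rot: [-0.014, 2.844, 0.003]
wrist_force: [-10.8, 0.8, 8.5]
opening: 0.0
grasp_force: 4.8
```

servo_tool(dp=[[-0.0005,0,0.0002]], twist=[[0,0,0]], claw=[-1])

```text
t: 11.75
tcp_pos: [0.4623, 0.1802, 0.0545]
tcp_rot: [-0.015, 2.845, 0.003]
wrist_force: [-10.5, 0.9, 8.3]
opening: 0.0002
grasp_force: 5.0
```

servo_tool(dp=[[-0.001,0,0.0002]], twist=[[0,0,0]], claw=[-1])

```text
t: 11.88
tcp_pos: [0.4629, 0.1802, 0.0545]
tcp_rot: [-0.015, 2.846, 0.003]
wrist_force: [-11.4, 1.8, 9.3]
opening: -0.0001
grasp_force: 6.0
```

servo_tool(dp=[[-0.0005,0,0.0001]], twist=[[0,0,0]], claw=[-1])

```text
t: 12.0
tcp_pos: [0.4631, 0.1802, 0.0544]
tcp_rot: [-0.015, 2.846, 0.003]
wrist_force: [-12.9, 1.1, 10.4]
opening: 0.0
grasp_force: 6.4
```

servo_tool(dp=[[-0.001,0,0.0002],[0,0,0]], twist=[[0,0,0],[0,0,0]], claw=[-1,-1])

```text
t: 12.25
tcp_pos: [0.4637, 0.1802, 0.0544]
tcp_rot: [-0.015, 2.847, 0.003]
wrist_force: [-12.8, 2.3, 10.7]
opening: -0.0
grasp_force: 6.7
```

Run:
```python
from h import *
c=cam('top'); P=cloud(c).reshape(-1,3); o=np.array([.591,.1817])
c=cam('side'); Q=cloud(c).reshape(-1,3)
for n,x in (('top',P),('side',Q)):
    m=(abs(x[:,1]-.181)<.02)&(x[:,0]>.46)&(x[:,0]<.58)&(x[:,2]>.065)&(x[:,2]<.14)
    q=x[m]; print(n,len(q)); print(q[np.argsort(-q[:,2])][::max(1,len(q)//8)].round(3).tolist())
s=arm.observe(); print(s['tcp_pos'],s['wrist_force'])
```

```text
top 94
[[0.532, 0.176, 0.132], [0.53, 0.184, 0.129], [0.528, 0.194, 0.126], [0.522, 0.175, 0.122], [0.521, 0.187, 0.112], [0.522, 0.191, 0.107], [0.517, 0.183, 0.09], [0.513, 0.181, 0.078], [0.511, 0.186, 0.071]]
side 147
[[0.46, 0.198, 0.133], [0.531, 0.186, 0.125], [0.526, 0.181, 0.118], [0.465, 0.201, 0.112], [0.464, 0.176, 0.105], [0.461, 0.197, 0.099], [0.525, 0.19, 0.087], [0.469, 0.195, 0.077], [0.514, 0.181, 0.067]]
[0.46364319 0.18021384 0.05438104] [-12.38686023   2.32421528  10.20867224]
```

The seals took up at TCP x ≈ 0.461. The gate has been pressed about 2.5 mm further, at roughly 13 N including drag, so it's firm. I'll back off straight, then rise and level the tool.

servo_tool(dp=[[0.005,0,-0.0015],[0.012,0,-0.004],[0.012,0,-0.004],[-0.0118,0,-0.038],[-0.0118,0,-0.038],[-0.0118,0,-0.038],[-0.005,0,-0.018],[0,0,0],[0,0,0],[0,0,0]], twist=[[0,0,0],[0,0,0],[0,0,0],[0,0,0],[0,0,0],[0,0,0],[0,0,0],[0,0.15,0],[0,0.15,0],[0,0,0]], claw=[-1,-1,-1,-1,-1,-1,-1,-1,-1,-1])

```text
t: 13.6
tcp_pos: [0.4372, 0.18, 0.1933]
tcp_rot: [0.012, -3.141, 0.001]
wrist_force: [1.0, 0.1, 0.2]
opening: 0.0001
grasp_force: 0.0
```

Run:
```python
from h import *
s=arm.observe(); print(s['tcp_pos'],R.from_rotvec(s['tcp_rot']).as_matrix().round(3).tolist())
c=cam('wrist'); save('w6.png',c['pixels']); x=cloud(c).reshape(-1,3)
m=(abs(x[:,1]-.181)<.014)&(x[:,0]>.47)&(x[:,0]<.58)&(x[:,2]>.062)&(x[:,2]<.145)
q=x[m]; print(len(q))
for z in np.arange(.065,.14,.01):
    k=q[abs(q[:,2]-z)<.005]
    if len(k)>3: print(round(z,3),len(k),np.percentile(k[:,0],[2,50,98]).round(4))
a=.0105;L=(x[:,:2]-[.591,.1817])@np.array([[np.cos(a),-np.sin(a)],[np.sin(a),np.cos(a)]])
g=(abs(L[:,1])<.047)&(L[:,0]<-.03)&(L[:,0]>-.2)&(abs(x[:,2]-.052)<.006); print('gate x',np.percentile(L[g,0],[0.5,1,50,99]).round(4))
```

```text
[0.43723775 0.18002085 0.1932874 ] [[-1.0, -0.008, -0.001], [-0.008, 1.0, -0.001], [0.001, -0.001, -1.0]]
280
0.115 42 [0.5217 0.5226 0.5235]
0.125 237 [0.5226 0.5251 0.5332]
gate x [-0.1136 -0.1135 -0.0856 -0.0547]
```

View pics/w6.png

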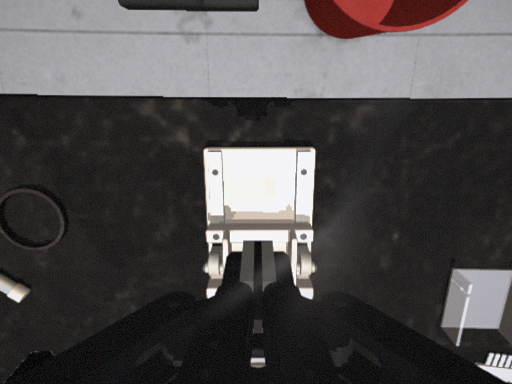

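The gate has moved forward: its rear edge is at row 228, level with TCP x 0.478. The lever is still open, behind the fingers at about (257,290) px. I'll go over it to the tray side.

servo_tool(dp=[[-0.045,0,0],[-0.045,0,0],[-0.045,0,0],[0,0,0.03],[0,0,0.025],[0,0,0],[0,0,0]], twist=[[0,0,0],[0,0,0],[0,0,0],[0,0,0],[0,0,0],[0,0,0],[0,0,0]], claw=[-1,-1,-1,-1,-1,-1,-1])

```text
t: 14.52
tcp_pos: [0.5705, 0.1816, 0.1403]
tcp_rot: [-0.015, 3.139, 0.0]
wrist_force: [0.1, -0.1, -0.3]
opening: -0.0002
grasp_force: 0.0
```

Run:
```python
from h import *
s=arm.observe(); print(s['tcp_pos'],s['wrist_force'])
pv=np.array([.511,.05]); s_=.070
prev=None
for al in [0,-.2,-.4,-.6,-.8,-1.0,-1.2,-1.35,-1.45]:
    u=np.array([np.sin(al),np.cos(al)]);n=np.array([np.cos(al),-np.sin(al)])
    T=pv+s_*u+.005*n+[.011,.025]; print(al,T.round(4), None if prev is None else (T-prev).round(4)); prev=T
```

```text
[0.57048049 0.18156707 0.14031266] [ 0.12906898 -0.05665333 -0.34338611]
0 [0.527 0.145] None
-0.2 [0.513  0.1446] [-0.014  -0.0004]
-0.4 [0.4993 0.1414] [-0.0136 -0.0032]
-0.6 [0.4866 0.1356] [-0.0127 -0.0058]
-0.8 [0.4753 0.1274] [-0.0113 -0.0082]
-1.0 [0.4658 0.117 ] [-0.0095 -0.0103]
-1.2 [0.4586 0.105 ] [-0.0072 -0.012 ]
-1.35 [0.4548 0.0952] [-0.0038 -0.0098]
-1.45 [0.4531 0.0884] [-0.0017 -0.0068]
```

servo_tool(dp=[[0.015,0,0],[0.014,0,0],[0.0145,0,0],[0.014,0,0],[0.0137,0,0],[0,0,0]], twist=[[0,0,0],[0,0,0],[0,0,0],[0,0,0],[0,0,0],[0,0,0]], claw=[-1,-1,-1,-1,-1,-1])

```text
t: 15.28
tcp_pos: [0.498, 0.1805, 0.1388]
tcp_rot: [0.015, -3.14, 0.0]
wrist_force: [0.3, -0.1, 0.3]
opening: -0.0002
grasp_force: 0.0
```

servo_tool(dp=[[0.0115,0,0.004],[0.0113,0,0.0075]], twist=[[0,0,0],[0,0,0]], claw=[-1,-1])

```text
t: 15.52
tcp_pos: [0.4769, 0.1806, 0.1275]
tcp_rot: [-0.014, 3.14, 0.001]
wrist_force: [1.8, 0.4, 2.8]
opening: 0.0001
grasp_force: 1.7
```

servo_tool(dp=[[0.0095,0,0.0103],[0.0072,0,0.012]], twist=[[0,0,0],[0,0,0]], claw=[-1,-1])

```text
t: 15.78
tcp_pos: [0.459, 0.1802, 0.1045]
tcp_rot: [0.015, -3.141, -0.0]
wrist_force: [0.2, -0.4, 1.0]
opening: 0.0002
grasp_force: 0.3
```

servo_tool(dp=[[0.0038,0,0.0095],[0.0017,0,0.006],[0,0,0]], twist=[[0,0,0],[0,0,0],[0,0,0]], claw=[-1,-1,-1])

```text
t: 16.15
tcp_pos: [0.4539, 0.1799, 0.0889]
tcp_rot: [0.014, -3.14, 0.001]
wrist_force: [0.0, -0.3, 0.3]
opening: -0.0002
grasp_force: 0.0
```

servo_tool(dp=[[0,0,0.002],[0,0,0]], twist=[[0,0,0],[0,0,0]], claw=[-1,-1])

```text
t: 16.4
tcp_pos: [0.4549, 0.1802, 0.0878]
tcp_rot: [-0.014, 3.141, 0.0]
wrist_force: [-0.5, -0.2, 1.6]
opening: 0.0001
grasp_force: 0.4
```

servo_tool(dp=[[0,0,0.002],[0,0,0]], twist=[[0,0,0],[0,0,0]], claw=[-1,-1])

```text
t: 16.65
tcp_pos: [0.4549, 0.1804, 0.0869]
tcp_rot: [-0.014, 3.141, 0.001]
wrist_force: [-4.1, -1.0, 13.7]
opening: 0.0002
grasp_force: 6.3
```

servo_tool(dp=[[0,0,0.0015],[0,0,0]], twist=[[0,0,0],[0,0,0]], claw=[-1,-1])

```text
t: 16.9
tcp_pos: [0.4548, 0.1804, 0.0863]
tcp_rot: [-0.014, 3.141, 0.001]
wrist_force: [-5.7, -2.4, 21.9]
opening: 0.0
grasp_force: 10.9
```

Run:
```python
from h import *
c=cam('side'); save('s7.png',cv2.resize(c['pixels'][100:220,170:400],None,fx=3,fy=3,interpolation=cv2.INTER_CUBIC)); x=cloud(c).reshape(-1,3)
print(arm.observe()['tcp_pos'],arm.observe()['wrist_force'])
```

```text
[0.45484259 0.18037014 0.08627756] [-7.21281312 -1.83515135 22.42853249]
```

View pics/s7.png

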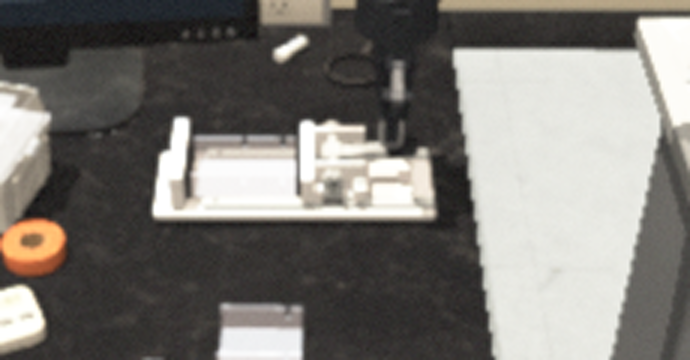

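The side view shows the lever lying back under the fingertips at (390,148), and the tray held between the block and the gate. It is at its hard stop, pressing about 20 N at the expected height. I'll lift off and check.

servo_tool(dp=[[0,0,-0.004],[0,0,-0.02],[0,0,-0.04],[0,0,-0.04],[0,0,-0.03],[0.02,0.05,0],[0,0.05,0],[0,0,0]], twist=[[0,0,0],[0,0,0],[0,0,0],[0,0,0],[0,0,0],[0,0,0],[0,0,0],[0,0,0]], claw=[-1,-1,-1,-1,-1,-1,-1,-1])

```text
t: 17.95
tcp_pos: [0.4337, 0.2828, 0.2182]
tcp_rot: [-0.021, 3.141, 0.002]
wrist_force: [-0.2, -0.2, 0.1]
opening: -0.0001
grasp_force: 0.0
```

Run:
```python
from h import *
a=.0105
for n in ('wrist','side'):
    c=cam(n)
    if n=='wrist': save('w8.png',c['pixels'])
    x=cloud(c).reshape(-1,3); L=(x[:,:2]-[.591,.1817])@np.array([[np.cos(a),-np.sin(a)],[np.sin(a),np.cos(a)]]); z=x[:,2]
    g=(abs(L[:,1])<.013)&(L[:,0]<-.07)&(L[:,0]>-.2)&(z>.056)&(z<.14)
    q=np.c_[L,z][g]; print(n,'lever',len(q), np.percentile(q,[2,50,98],axis=0).round(4).tolist())
    t=(abs(L[:,1])<.033)&(L[:,0]>-.045)&(L[:,0]<.05)&(abs(z-.046)<.0035); print('rim',np.percentile(np.c_[L,z][t],[1,50,99],axis=0).round(4).tolist())
```

```text
wrist lever 1760 [[-0.1627, -0.0093, 0.0562], [-0.1377, 0.0017, 0.0607], [-0.0786, 0.0125, 0.065]]
rim [[-0.0443, -0.031, 0.0427], [-0.0294, -0.0284, 0.0461], [-0.0127, 0.0294, 0.0475]]
side lever 51 [[-0.1604, -0.0057, 0.0561], [-0.1408, 0.0039, 0.0595], [-0.0859, 0.0122, 0.0626]]
rim [[-0.0428, -0.0289, 0.0427], [0.0111, 0.0289, 0.0444], [0.049, 0.0328, 0.0484]]
```

View pics/w8.png

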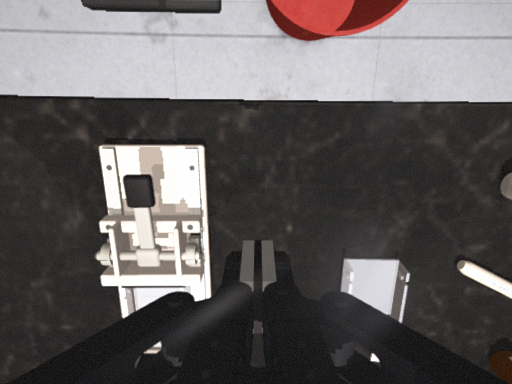

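The lever lies fully back (grip at (139,190) px, tip height about 60–65 mm), and the tray rim is level against the gate. The robot is clear, so I'm handing in.

```bash
python3 -c "
from bench import arm
print(arm.close_job())"
```

```text
the job is handed in; nothing more can be done
None
```

I've handed the job in: the long tray lies flat in the channel, held between the two seals after a push of about 13 N (drag included), and the cam lever is all the way back at its stop. I didn't measure the seal squeeze that remains after clamping, and no verdict came back.

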